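# Show the ball in its dish to the inspection camera

### The job

A returned ball lies in a dish that is clamped down in its cradle. Turn the yellow clamp knob clockwise until its steel tongue is well clear of the dish, then lift the dish by its blue handle straight up over the cradle until the ball is level with the lens of the camera on its post, and turn it about a quarter turn so that its orange pointer points straight at the camera. Keep the dish level and the ball lying in the middle all the way, leave everything else where it is, and finish still holding the dish there, still.

Things in the scene. Friction and masses are not known exactly. Their poses are not given: they have to be found in the camera images.
- cradle: Black cradle plate, fixed to the bench, 220 x 150 x 15 mm high. Origin on the bench right under the dish's centre as it starts; the plate spans 145 mm to -x and 75 mm to +x. x points from the clamp knob to the dish, z up. Six 8 mm high pins on it locate the dish's foot; the dish lifts out straight upward.
- clamp (a joint): Clamp knob angle in rad, growing clockwise seen from above. 0: the tongue points along cradle +x, over the dish's rim (it starts at 0 to 0.2). From about 1.0 the tongue is clear of the dish; hard stop at 1.57; turn it to about 1.3. Dry friction about 0.06 N m; it stays where it is left.
- clamp_grip (a point): Point to grip on the yellow clamp knob, on its upright axis, 83 mm above the bench, 100 mm to cradle -x of the dish's centre. The grip is an upright bar 12 mm thick (along this point's y), 46 mm long (its x), from 19 mm below to 13 mm above this point. Below it a steel tongue, reaching 50 mm from the axis, top 56 mm above the bench, points along this point's x and turns with it.
- dish_grip (a point): Middle of the dish's blue handle bar, right over the dish's centre, 115 mm above the bench while in the cradle. The bar is 12 mm thick (along this point's x), 125 mm long (its y), 16 mm high, on two legs at its ends like a basket handle. Axes are the dish's: +x along the orange pointer, z up. At the start they lie along the cradle's, the pointer away from the knob.
- dish_floor (a point): Lowest point of the inside of the dish, at its centre, 16 mm above its underside and 84 mm under the middle of the handle bar. Axes as the dish's.
- dish: The loose dish: aluminium, 124 mm across, rim 31 mm above its underside, foot 68 mm across, blue basket handle, orange pointer tab (22 mm wide) sticking out 29 mm from the rim along its +x. Origin at the centre of its underside. About 0.26 kg. The inside rises at 6 degrees from the centre to the rim, so that a ball settles in the middle.
- ball_center (a point): Centre of the loose red ball, 38 mm in diameter, 0.06 kg, lying in the dish; at rest in the middle its centre is 65 mm under the middle of the handle bar, so its top is 46 mm under it.
- camera_lens (a point): Centre of the camera's lens. The camera is a black round head, 60 mm across, 46 mm high, with a glass band with a blue line round its middle, looking all round. It sits, at a height that differs (lens 0.17 to 0.22 m above the bench), on a square aluminium post 262 mm high with a round 100 mm foot, about 0.3 m to the left or right of the dish.
- lamp: White work lamp on a round post with a round 100 mm foot and a flat white disc head 110 mm across, 233 mm high, on the other side of the dish from the camera; fixed. Not to be pointed at. Origin under its foot.
- parcel_a: Cardboard parcel 90 x 130 x 70 mm, leave alone. Origin at the centre of its underside.
- parcel_b: Cardboard parcel 85 x 120 x 55 mm, leave alone. Origin at the centre of its underside.
- tape_roll: Roll of amber packing tape, 100 mm across, 45 mm high, leave alone. Origin at the centre of its underside.
- stapler: Red and black stapler, 130 x 34 x 50 mm, leave alone. Origin at the centre of its underside.
- handheld: Grey and black hand scanner lying flat, 180 x 62 x 36 mm, leave alone. Origin under its grey handle.
- label_roll: Roll of white labels, 76 mm across, 50 mm high, leave alone. Origin at the centre of its underside.
There are look-alikes about, which are no part of the job. Leave any green or turquoise look-alike of the dish alone.

How it is judged (in metres and radians):
On the way, in this order (a step that is already met when the one before it is completed fails the run):
1. the clamp knob is turned clear (past 1.1 rad) while the dish is still in its cradle (value of joint clamp above 1.1 rad and z of dish_grip in the frame of cradle below 0.122 m), for 0.2 s.
2. the dish is lifted clear of the cradle, held in the fingers, level, with the ball in the middle (z of dish_grip in the frame of cradle above 0.145 m and contact force between the fingers and dish above 1 N and angle between dish_grip's own z axis and vertical below 0.09 rad and horizontal distance between ball_center and dish_floor below 0.02 m), for 0.1 s.
At the end, for the whole second after the job is handed in: Dish held in the fingers within 40 mm of over its cradle, still, tilted under 4 degrees; ball within 12 mm of the dish's centre and within 20 mm of the lens's height; the line of the orange pointer passes within 50 mm of the lens, pointing at it; clamp still past 1.0 rad (value of joint clamp above 1 rad and contact force between the fingers and dish above 1 N and contact force between dish and cradle below 0.05 N and angle between dish_grip's own z axis and vertical below 0.07 rad and horizontal distance between ball_center and dish_floor below 0.012 m and horizontal distance between dish_floor and cradle below 0.04 m and x of camera_lens in the frame of dish_grip above 0.1 m and y of camera_lens in the frame of dish_grip between -0.05 and 0.05 m and z of ball_center in the frame of camera_lens between -0.02 and 0.02 m and linear speed of dish below 0.02 m/s and angular speed of dish below 0.1 rad/s); the arm keeps its last pose, push and grip.
It fails at once if the ball strays more than 25 mm from the middle of the dish (horizontal distance between ball_center and dish_floor above 0.025 m).
It fails at once if the dish is tipped more than 14 degrees (angle between dish_grip's own z axis and vertical above 0.25 rad).
It fails at once if the camera head is shifted more than 10 mm (distance of camera_lens from where it was at the start of the episode above 0.01 m).
It fails at once if a bystander is moved more than 30 mm (distance of any of parcel_a, parcel_b, tape_roll, stapler, handheld, label_roll from where it was at the start of the episode above 0.03 m).
It also fails if it takes over 58 s, if anything falls off the work surface, if the arm or the gripper's body presses on something with over 40 N, if the wrist force passes 120 N, or if a joint passes its speed limit or range.

### The arm

A 7-joint arm with a two-finger parallel gripper is mounted at the origin on the work surface. World frame = base frame: x ahead of the robot, y to its left, z up, the work surface at z = 0. Lengths are in m, angles in degrees, forces in N, time in s.
With the tool pointing down it reaches from about 0.425 to 0.875 m from the base axis. Payload 4.7 kg.
Tool frame: the origin (TCP) lies at the very end of the fingers, on their centre line; the grasp point (between the pads) lies 19 mm behind it; z points along the fingers, y is the line along which they close (so a half turn about z gives the same grasp; the last joint's range is limited). The gripper opens to 87 mm and grips with 3 to 60 N. Pads are 19 mm wide; open, the fingers measure 117 mm over their backs; the gripper's body (75 mm by 190 mm) begins 51 mm behind the grasp point.
Start: joints at [69.047, 18.392, -4.016, 83.108, 1.295, 78.541, -3.26], TCP at [0.241, -0.604, 0.223] pointing down, gripper open.
Joint ranges: [-163.93, 163.93], [-17.29, 119.83], [-79.2, 71.16], [3.27, 140.29], [-89.18, 269.18], [5.43, 117.66], [-154.24, 154.24]. Speed limits (degrees/s): [147.25, 147.25, 180, 180, 180, 180, 180].

### API

Orientations are given as [roll, pitch, yaw] about the fixed x, y, z axes, in that order (R = Rz(yaw) Ry(pitch) Rx(roll)).
In Python, from cell import telemetry, cams, env gives the robot as it stands.
- The arm moves only by the tool arm_command, never from a script. Its argument "series" is text: rows parted by semicolons, each of 5 numbers parted by spaces: the shift along the tool's x, y, z in mm, then the turn about the tool's z in rad, then the closure in counts, from 0 (fully open) to 255 (shut). A call has 1 to 20 rows; each row shifts and turns the commanded pose from where the row before left it, along the tool's axes as they then stand; what a row does not reach is not made up. A row lasts 1/12 s, in which the tool goes at most 41.7 mm and 7.16 degrees, less where a joint would pass 70% of its speed; a pose out of reach is approached as far as the arm can. A call is refused whole if a number of a shift passes 41.7 or a number of a turn 0.125, either way. A call with a gripper value outside its range is refused whole. The fingers move at their own pace and stop on an object; "squeeze" is the grip in N (left out, the last holds). Time passes only in rows, so rows that do not move let the fingers close. It gives the time, the measured TCP pose, the force, the opening and the grip force at its end, in the units of the state.
- telemetry.get_obs(): the state, without advancing time (a new reading comes with each control period).
- cams.read_camera(name): name is "side" or "top" or "wrist"; returns the picture (480x640x3 uint8, blue, green, red); there is no depth.
- cams.calibration(name): a dict with "K" (3x3 intrinsics, pixels), "origin" and "rotation" of the camera in the world; the wrist camera has in their place "hand_eye" (4x4, takes a point from camera to tool coordinates, whose origin is the TCP and whose axes are the flange's). Camera axes: x right, y down, z forward; pixel columns grow to the right and rows downward; lengths in m; the calibration is good to about 2 mm. A picture is of the moment at which its call begins: read the wrist's pose just before it. calibration takes no time and is no camera call.
- env.sign_off(): hands the job in; it is judged then, once.
The state is a dict: "time_s": time; "qpos": joint angles; "joint_velocities": joint speeds; "effort": joint torques, N m; "tool_pos": TCP position; "tool_rot": TCP orientation; "force": force on the tool from outside, world axes, zero at the start; "wrist_torque": the same for the moment, N m; "grip_width": finger opening in m; "grasp_force": force on a finger pad.
Only numpy, scipy, OpenCV 4.12 (cv2) and the standard library are available. Lean on these libraries where they do the work, as an engineer would, in place of code of your own. Each camera call takes 0.05 s, during which the arm holds its last target. There are 200 camera calls.

## Working session

There is one attempt and no reset: what is moved stays moved. The work goes in short steps, Python scripts to look and compute and a tool call to move; the robot and the scene stay as the last step left them, time stands still between calls to the robot, and variables do not carry over. Pictures are saved under pics/ and viewed, at most 10 in all, crops included, and the job is handed in when it is done.

Besides the shell and the picture viewer there is one more tool, called after "Emit:" in YAML: its name, and indented under it one key for each argument. arm_command: Moves the arm, as the interface text tells. Its arguments: {"type":"object","properties":{"series":{"type":"string"},"squeeze":{"type":"number"}},"required":["series"]}

```bash
mkdir -p pics; ls; python3 - <<'E'
from cell import telemetry, cams, env
import cv2,numpy as np
np.set_printoptions(precision=4,suppress=True)
o=telemetry.get_obs();print(o)
for n in("side","top"):
    cv2.imwrite(f"pics/{n}0.png",cams.read_camera(n))
for n in("side","top","wrist"):print(n,cams.calibration(n))
E
```

```text
pics
{'time_s': 0.0, 'qpos': array([69.0466, 18.4416, -4.0145, 83.1741,  1.2954, 78.5395, -3.2593]), 'joint_velocities': array([-0.0073,  0.0046,  0.0474, -0.0414,  0.0323, -0.0279,  0.0685]), 'effort': array([  0.0006, -49.1288,  -0.4038, -31.2524,  -0.064 ,   0.0438,
         0.0002]), 'tool_pos': array([ 0.2407, -0.6032,  0.2214]), 'tool_rot': array([-179.8901,    0.0063,   21.763 ]), 'force': array([-0.112 , -0.5206, -1.0393]), 'wrist_torque': array([-0.0136,  0.0057,  0.0032]), 'grasp_force': 0.0, 'grip_width': 0.08654602309129297}
side {'K': array([[511.1357,   0.    , 328.1697],
       [  0.    , 511.1357, 244.6881],
       [  0.    ,   0.    ,   1.    ]]), 'origin': array([0.5133, 1.1065, 0.8042]), 'rotation': array([-121.1844,    0.498 , -177.3085])}
top {'K': array([[609.6905,   0.    , 320.3368],
       [  0.    , 609.6905, 240.4035],
       [  0.    ,   0.    ,   1.    ]]), 'origin': array([0.4705, 0.0182, 1.875 ]), 'rotation': array([-176.6869,   -1.1493,  -90.3455])}
wrist {'K': array([[359.9857,   0.    , 308.4022],
       [  0.    , 359.9857, 241.1884],
       [  0.    ,   0.    ,   1.    ]]), 'hand_eye': array([[ 0.0005, -0.9631, -0.269 ,  0.0747],
       [ 1.    ,  0.0009, -0.0016,  0.0007],
       [ 0.0017, -0.269 ,  0.9631, -0.1624],
       [ 0.    ,  0.    ,  0.    ,  1.    ]])}
```

View pics/top0.png

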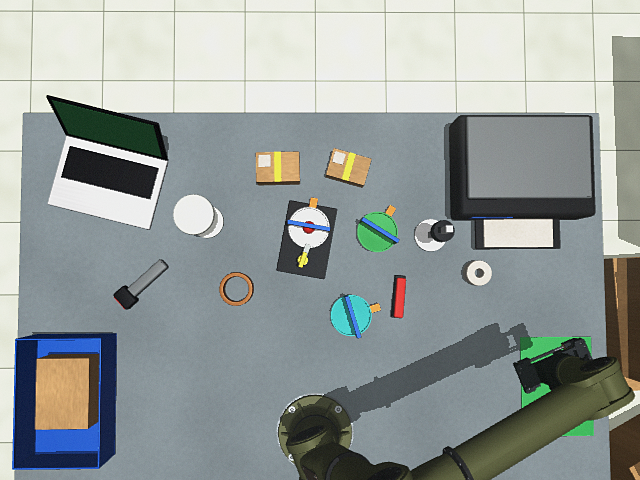

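View pics/side0.png

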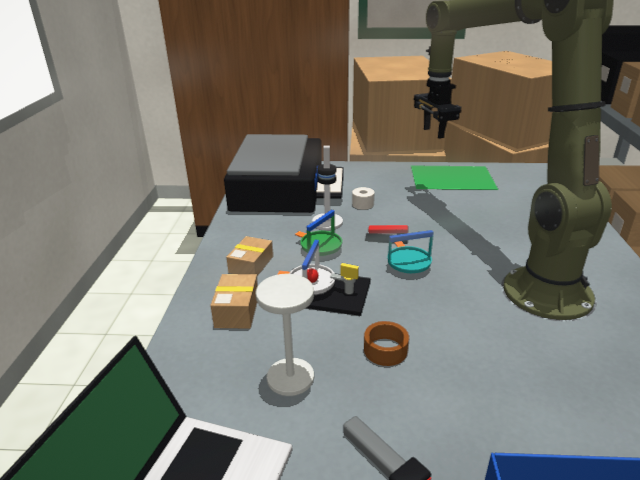

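Top view: the real dish is white/aluminium with a red ball at (309,228), in the black cradle, with the yellow knob at (303,260). Look-alikes are the green dish (377,230) and the turquoise dish (351,315). The camera on its post is at (443,231), and the lamp (195,215) is not the target. Other yellow things are the parcel tapes (279,167) and (349,166). In the side view the camera head is at (326,174) and the knob at (349,271).

```bash
cat > h.py <<'E'
from cell import telemetry, cams, env
import cv2,numpy as np
from scipy.spatial.transform import Rotation as R
np.set_printoptions(precision=4,suppress=True)
def cam(n,o=None):
    c=cams.calibration(n)
    if n!="wrist": return c["K"],np.array(c["origin"]),R.from_euler('xyz',c["rotation"],degrees=True).as_matrix()
    T=R.from_euler('xyz',o["tool_rot"],degrees=True).as_matrix();H=c["hand_eye"]
    return c["K"],T@H[:3,3]+o["tool_pos"],T@H[:3,:3]
def ray(C,p):
    K,t,M=C;d=M@np.linalg.solve(K,[p[0],p[1],1.]);return t,d/np.linalg.norm(d)
def plane(C,p,z):
    t,d=ray(C,p);return t+d*(z-t[2])/d[2]
def tri(C1,p1,C2,p2):
    a,u=ray(C1,p1);b,v=ray(C2,p2)
    s=np.linalg.lstsq(np.c_[u,-v],b-a,rcond=None)[0];P=a+s[0]*u;Q=b+s[1]*v
    return (P+Q)/2,np.linalg.norm(P-Q)
def proj(C,P):
    K,t,M=C;q=K@(M.T@(np.asarray(P)-t));return q[:2]/q[2]
def blobs(im,lo,hi,amin=15,roi=None):
    m=cv2.inRange(cv2.cvtColor(im,cv2.COLOR_BGR2HSV),lo,hi)
    if roi:
        k=np.zeros_like(m);x0,y0,x1,y1=roi;k[y0:y1,x0:x1]=255;m&=k
    cs,_=cv2.findContours(m,cv2.RETR_EXTERNAL,cv2.CHAIN_APPROX_NONE)
    return sorted([c for c in cs if cv2.contourArea(c)>=amin],key=cv2.contourArea,reverse=True)
def cen(c):
    m=cv2.moments(c);return np.array([m['m10'],m['m01']])/m['m00']
YEL=((22,120,110),(35,255,255));BLU=((105,120,70),(125,255,255));ORG=((8,150,150),(20,255,255));RED=((0,170,80),(6,255,255))
E
python3 - <<'E'
from h import *
t=cv2.imread("pics/top0.png");s=cv2.imread("pics/side0.png");T=cam("top");S=cam("side")
for nm,c,z in(("yel",YEL,.096),("blu",BLU,.123),("org",ORG,.045)):
    for b in blobs(t,*c,roi=(275,190,340,280)):
        p=cen(b);r=cv2.minAreaRect(b);bp=cv2.boxPoints(r)
        print("top",nm,p,cv2.contourArea(b),plane(T,p,z),[list(plane(T,q,z)[:2].round(4)) for q in bp])
for nm,c in(("yel",YEL),("blu",BLU),("org",ORG)):
    for b in blobs(s,*c,roi=(280,150,370,320)):print("side",nm,cen(b),cv2.contourArea(b),cv2.boundingRect(b))
# cradle black
m=blobs(t,(0,0,0),(180,255,60),200,roi=(270,195,345,285))
for b in m:
    bp=cv2.boxPoints(cv2.minAreaRect(b));print("cradle",cv2.contourArea(b),[list(plane(T,q,.015)[:2].round(4)) for q in bp])
a=cv2.resize(t[190:290,270:370],None,fx=4,fy=4,interpolation=cv2.INTER_CUBIC)
b=cv2.resize(t[200:260,400:470],None,fx=5.7,fy=400/60,interpolation=cv2.INTER_CUBIC)
cv2.imwrite("pics/crop1.png",np.hstack([a,b]))
d=cv2.resize(s[140:240,280:380],None,fx=6,fy=6,interpolation=cv2.INTER_CUBIC);cv2.imwrite("pics/crop2.png",d)
E
```

```text
top yel [302.4399 259.3023] 86.0 [0.5184 0.0345 0.096 ] [[np.float64(0.536), np.float64(0.0518)], [np.float64(0.5412), np.float64(0.0249)], [np.float64(0.5002), np.float64(0.0169)], [np.float64(0.495), np.float64(0.0438)]]
top blu [308.1069 224.9119] 132.5 [0.6167 0.0175 0.123 ] [[np.float64(0.6226), np.float64(0.0798)], [np.float64(0.6344), np.float64(0.0776)], [np.float64(0.6104), np.float64(-0.0462)], [np.float64(0.5986), np.float64(-0.0439)]]
top org [313.08   202.2633] 50.0 [0.6917 0.0021 0.045 ] [[np.float64(0.6805), np.float64(0.015)], [np.float64(0.7075), np.float64(0.0103)], [np.float64(0.7039), np.float64(-0.0107)], [np.float64(0.6769), np.float64(-0.0061)]]
side yel [348.942  271.1114] 212.5 (341, 263, 17, 17)
side blu [320.1667 220.0694] 156.0 (307, 210, 27, 21)
side blu [309.6164 254.0017] 99.5 (303, 240, 15, 30)
side org [300.1242 233.8105] 25.5 (296, 231, 11, 6)
cradle 660.0 [[np.float64(0.4875), np.float64(0.1167)], [np.float64(0.7037), np.float64(0.0777)], [np.float64(0.6867), np.float64(-0.0147)], [np.float64(0.4706), np.float64(0.025)]]
cradle 206.0 [[np.float64(0.5229), np.float64(0.0228)], [np.float64(0.6879), np.float64(-0.0103)], [np.float64(0.6757), np.float64(-0.0708)], [np.float64(0.5108), np.float64(-0.0373)]]
```

View pics/crop1.png

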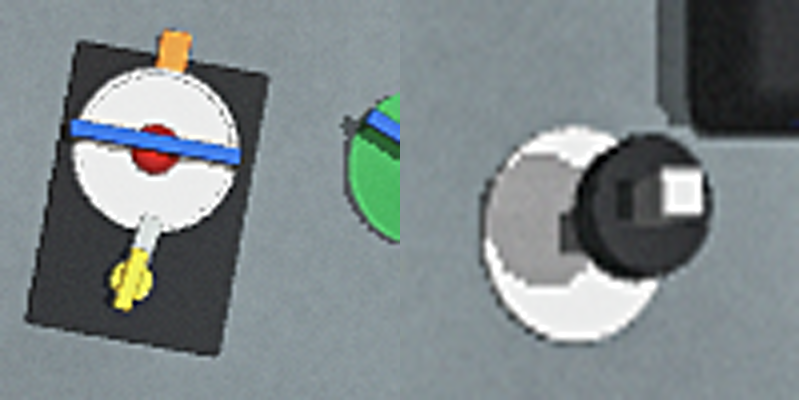

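View pics/crop2.png

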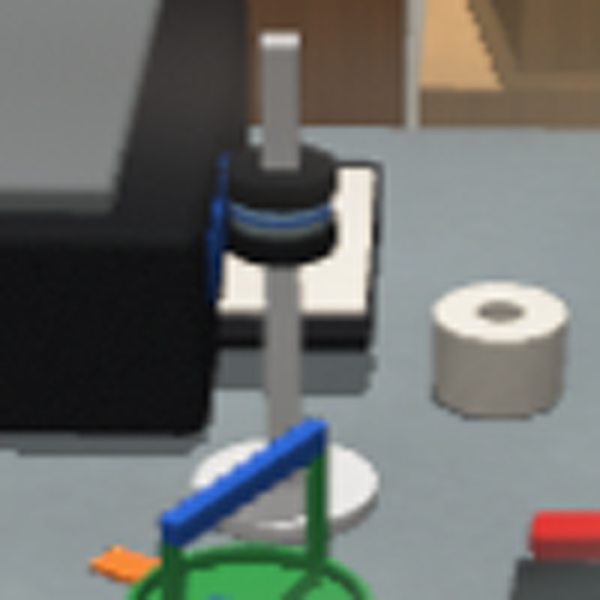

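The crops confirm the choice. The real dish is white with the red ball under its blue bar, the pointer is up (+x) at crop (174,50), and the knob at (130,283) has its tongue over the rim. The camera foot centre is at top pixel (430.9,235.2) and the head's top disc at (442.8,230.9). In the side view the lens band centre is at (326.8,174.4).

```bash
python3 - <<'E'
from h import *
T=cam("top");S=cam("side")
f=plane(T,(430.9,235.2),.008);print("foot",f)
t,d=ray(S,(326.8,174.4))
A=np.c_[d,[0,0,-1]];s=np.linalg.lstsq(A,np.r_[f[:2],0]-t,rcond=None)[0];print("lens on axis z",s[1],t+d*s[0])
for z in(.19,.2,.21,.22,.23,.24):print(z,plane(T,(442.8,230.9),z))
print("post top side", [plane(S,(280+280/6,140+38/6),.262)])
c=np.array([.6167,.0175]);v=f[:2]-c;print("to cam",np.linalg.norm(v),np.degrees(np.arctan2(v[1],v[0])))
E
```

```text
foot [ 0.5928 -0.3606  0.008 ]
lens on axis z 0.16979835753948277 [ 0.5921 -0.3607  0.1698]
0.19 [ 0.5927 -0.3571  0.19  ]
0.2 [ 0.592  -0.3549  0.2   ]
0.21 [ 0.5913 -0.3527  0.21  ]
0.22 [ 0.5906 -0.3505  0.22  ]
0.23 [ 0.5898 -0.3482  0.23  ]
0.24 [ 0.5891 -0.346   0.24  ]
post top side [array([ 0.5914, -0.3579,  0.262 ])]
to cam 0.3788914361018898 -93.61445296443468
```

Emit:
arm_command:
  series: "8 -8 -10 0 0;16 -16 -10 0 0;24 -24 -10 0 0;26 -26 -10 0 0;28 -28 -10 0 0;28 -28 -10 0 0;28 -28 -10 0 0;28 -28 -5 0 0;28 -28 0 0 0;28 -28 0 0 0;28 -28 0 0 0;28 -28 0 0 0;28 -28 0 0 0;28 -28 0 0 0;28 -28 0 0 0;28 -28 0 0 0;28 -28 0 0 0;26 -25 0 0 0;20 -20 0 0 0;10 -10 0 0 0"
  squeeze: 40

```text
time_s: 1.77
tool_pos: [0.5169, 0.043, 0.2983]
tool_rot: [-180.0, -0.1, 22.1]
force: [-0.6, -0.6, -0.1]
grip_width: 0.0871
grasp_force: 0.0
```

Emit:
arm_command:
  series: "0 0 0 -0.06 0;0 0 0 -0.12 0;0 0 0 -0.12 0;0 0 0 -0.12 0;0 0 0 -0.12 0;0 0 0 -0.12 0;0 0 0 -0.12 0;0 0 0 -0.12 0;0 0 0 -0.12 0;0 0 0 -0.12 0;0 0 0 -0.12 0;0 0 0 -0.12 0;0 0 0 -0.12 0;0 0 0 -0.12 0;0 0 0 -0.12 0;0 0 0 -0.12 0;0 0 0 -0.12 0;0 0 0 -0.12 0;0 0 0 -0.12 0;0 0 0 -0.12 0"

```text
time_s: 3.43
tool_pos: [0.5163, 0.0381, 0.298]
tool_rot: [-179.9, 0.0, 156.2]
force: [0.1, -0.5, 0.4]
grip_width: 0.0868
grasp_force: 0.0
```

Emit:
arm_command:
  series: "0 0 0 -0.12 0;0 0 0 0 0;0 0 0 0 0;0 0 0 0 0"

```text
time_s: 3.77
tool_pos: [0.5167, 0.0377, 0.2977]
tool_rot: [-180.0, 0.0, 162.6]
force: [0.7, 0.6, -0.5]
grip_width: 0.0866
grasp_force: 0.0
```

```bash
python3 - <<'E'
from h import *
o=telemetry.get_obs();im=cams.read_camera("wrist");cv2.imwrite("pics/w1.png",im);np.save("w1.npy",[o["tool_pos"],o["tool_rot"]])
print(o["time_s"],o["qpos"],o["tool_pos"],o["tool_rot"],o["grip_width"])
C=cam("wrist",o)
for n,c,z in(("yel",YEL,.096),("blu",BLU,.123),("org",ORG,.045)):
    for b in blobs(im,*c,amin=150)[:4]:
        (q,wh,a)=cv2.minAreaRect(b);print(n,q,wh,cv2.contourArea(b),plane(C,q,z),"boxpts",[list(plane(C,p,z)[:2].round(3).astype(float)) for p in cv2.boxPoints((q,wh,a))])
E
```

```text
3.7667 [ 37.8804   3.0603 -46.305   93.4569   2.2546  84.4303  63.9591] [0.5167 0.0377 0.2977] [-179.9722    0.0156  162.5618] 0.08657502509949214
yel (306.5, 214.5) (47.0, 25.0) 735.0 [0.5169 0.0362 0.096 ] boxpts [[np.float64(0.49), np.float64(0.031)], [np.float64(0.498), np.float64(0.055)], [np.float64(0.545), np.float64(0.041)], [np.float64(0.537), np.float64(0.016)]]
yel (420.5, 375.5) (13.0, 19.0) 178.0 [0.7402 0.106  0.096 ] boxpts [[np.float64(0.728), np.float64(0.097)], [np.float64(0.735), np.float64(0.119)], [np.float64(0.752), np.float64(0.115)], [np.float64(0.746), np.float64(0.093)]]
blu (101.51538848876953, 92.37692260742188) (155.59010314941406, 16.839513778686523) 2218.0 [ 0.3551 -0.0999  0.123 ] boxpts [[np.float64(0.302), np.float64(-0.124)], [np.float64(0.298), np.float64(-0.11)], [np.float64(0.413), np.float64(-0.074)], [np.float64(0.418), np.float64(-0.089)]]
blu (319.0, 307.5) (15.0, 116.0) 950.0 [0.6081 0.021  0.123 ] boxpts [[np.float64(0.582), np.float64(-0.033)], [np.float64(0.618), np.float64(0.08)], [np.float64(0.634), np.float64(0.076)], [np.float64(0.598), np.float64(-0.039)]]
org (462.0, 75.0) (100.0, 92.0) 7164.5 [0.4325 0.2356 0.045 ] boxpts [[np.float64(0.372), np.float64(0.199)], [np.float64(0.4), np.float64(0.29)], [np.float64(0.498), np.float64(0.274)], [np.float64(0.467), np.float64(0.178)]]
```

View pics/w1.png

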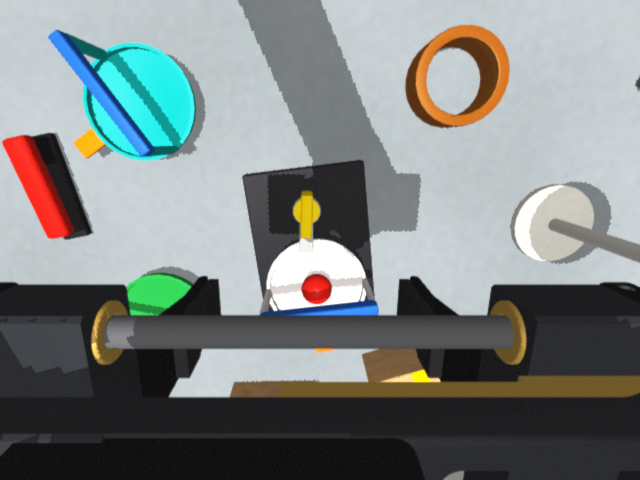

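The wrist view shows the yellow bar centred at (306,214), aligned with the tool's x axis. It works out to (0.517,0.036), which agrees with the top view. Next I descend onto it.

Emit:
arm_command:
  series: "-1 -1 10 0 0;0 0 20 0 0;0 0 25 0 0;0 0 25 0 0;0 0 25 0 0;0 0 25 0 0;0 0 25 0 0;0 0 25 0 0;0 0 20 0 0;0 0 15 0 0;0 0 10 0 0;0 0 6 0 0;0 0 0 0 0;0 0 0 0 255;0 0 0 0 255;0 0 0 0 255;0 0 0 0 255;0 0 0 0 255;0 0 0 0 255;0 0 0 0 255"
  squeeze: 25

```text
time_s: 5.48
tool_pos: [0.5177, 0.036, 0.0667]
tool_rot: [-180.0, 0.0, 162.7]
force: [0.4, -0.0, -0.8]
grip_width: 0.0484
grasp_force: 0.0
```

Emit:
arm_command:
  series: "0 0 0 0 255;0 0 0 0 255;0 0 0 0 255;0 0 0 0 255;0 0 0 0 255;0 0 0 0 255;0 0 0 0 255;0 0 0 0 255;0 0 0 0 255;0 0 0 0 255"

```text
time_s: 6.32
tool_pos: [0.5173, 0.0349, 0.0665]
tool_rot: [-179.9, -0.0, 162.7]
force: [-2.9, -4.8, 2.8]
grip_width: 0.0115
grasp_force: 25.0
```

Emit:
arm_command:
  series: "0 0 0 0.04 255;0 0 0 0.08 255;0 0 0 0.08 255;0 0 0 0.08 255;0 0 0 0.08 255;0 0 0 0.08 255;0 0 0 0.08 255;0 0 0 0.08 255;0 0 0 0.08 255;0 0 0 0.08 255;0 0 0 0.08 255;0 0 0 0.08 255;0 0 0 0.08 255;0 0 0 0.08 255;0 0 0 0.08 255;0 0 0 0.04 255;0 0 0 0 255;0 0 0 0 255;0 0 0 0 255"

```text
time_s: 7.9
tool_pos: [0.5181, 0.0356, 0.0665]
tool_rot: [179.9, 0.0, 94.0]
force: [1.9, -4.1, -1.6]
grip_width: 0.012
grasp_force: 25.0
```

Emit:
arm_command:
  series: "0 0 0 0.03 255;0 0 0 0 255;0 0 0 0 0;0 0 0 0 0;0 0 0 0 0;0 0 0 0 0;0 0 0 0 0;0 0 0 0 0;0 0 0 0 0;0 0 0 0 0;0 0 0 0 0;0 0 0 0 0"

```text
time_s: 8.9
tool_pos: [0.5176, 0.0361, 0.0665]
tool_rot: [-180.0, 0.0, 92.2]
force: [0.5, 0.5, -0.6]
grip_width: 0.0706
grasp_force: 0.0
```

Emit:
arm_command:
  series: "0 0 -10 0 0;0 0 -25 0 0;0 0 -30 0 0;0 0 -30 0 0;0 0 -30 0 0;0 0 -30 0 0;0 0 -25 0.05 0;0 0 -10 0.1 0;0 10 0 0.07 0;0 15 0 0 0;0 20 0 0 0;0 20 0 0 0;0 20 0 0 0;0 11 0 0 0;0 4 0 0 0;0 0 0 0 0;0 0 0 0 0;0 0 0 0 0"

```text
time_s: 10.4
tool_pos: [0.6154, 0.0192, 0.257]
tool_rot: [180.0, 0.0, 79.7]
force: [0.1, -0.4, 0.6]
grip_width: 0.0871
grasp_force: 0.0
```

```bash
python3 - <<'E'
from h import *
o=telemetry.get_obs();im=cams.read_camera("wrist");cv2.imwrite("pics/w2.png",im)
print(o["time_s"],o["tool_pos"],o["tool_rot"])
C=cam("wrist",o)
for n,c,z in(("yel",YEL,.096),("blu",BLU,.123),("org",ORG,.045)):
    for b in blobs(im,*c,amin=150)[:4]:
        (q,wh,a)=cv2.minAreaRect(b);print(n,q,wh,cv2.contourArea(b),plane(C,q,z),"boxpts",[plane(C,p,z)[:2].round(3).tolist() for p in cv2.boxPoints((q,wh,a))])
E
```

```text
10.4 [0.6154 0.0192 0.257 ] [179.9978   0.0169  79.6695]
yel (489.94696044921875, 85.74801635742188) (24.824262619018555, 106.91943359375) 2450.0 [0.7862 0.108  0.096 ] boxpts [[0.741, 0.117], [0.827, 0.118], [0.831, 0.099], [0.744, 0.097]]
yel (210.7798309326172, 222.2660675048828) (50.76479721069336, 30.842008590698242) 1149.5 [0.5285 0.0368 0.096 ] boxpts [[0.513, 0.058], [0.542, 0.061], [0.544, 0.015], [0.515, 0.011]]
yel (472.45086669921875, 292.5409851074219) (36.12376403808594, 18.016611099243164) 585.0 [ 0.761  -0.0764  0.096 ] boxpts [[0.742, -0.081], [0.745, -0.062], [0.779, -0.072], [0.777, -0.091]]
blu (310.5, 229.5) (141.0, 13.0) 1729.5 [0.6185 0.0201 0.123 ] boxpts [[0.624, 0.078], [0.634, 0.077], [0.613, -0.045], [0.601, -0.043]]
blu (353.0, 374.0) (14.0, 16.0) 158.5 [ 0.6332 -0.1264  0.123 ] boxpts [[0.627, -0.117], [0.642, -0.12], [0.64, -0.135], [0.625, -0.133]]
org (72.0, 39.5) (79.0, 108.0) 2074.0 [0.4287 0.2208 0.045 ] boxpts [[0.392, 0.26], [0.488, 0.243], [0.468, 0.179], [0.366, 0.198]]
org (382.0, 215.5) (19.0, 28.0) 497.0 [0.6927 0.0028 0.045 ] boxpts [[0.679, 0.016], [0.708, 0.01], [0.706, -0.01], [0.677, -0.005]]
```

View pics/w2.png

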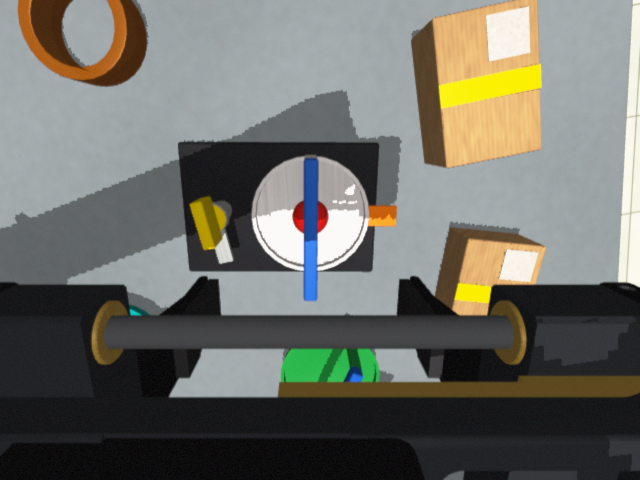

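The wrist view shows the knob turned clear, with the bar at (207,223), the tongue at (222,248) and an angle of about 1.29 rad. The blue bar at column 310 is parallel to the tool. Next I descend onto it.

Emit:
arm_command:
  series: "-1 1 8 0 0;-1 1 15 0 0;0 0 20 0 0;0 0 20 0 0;0 0 20 0 0;0 0 20 0 0;0 0 20 0 0;0 0 15 0 0;0 0 12 0 0;0 0 7 0 0;0 0 4 0 0;0 0 0 0 0;0 0 0 0 255;0 0 0 0 255;0 0 0 0 255;0 0 0 0 255;0 0 0 0 255;0 0 0 0 255;0 0 0 0 255;0 0 0 0 255"
  squeeze: 30

```text
time_s: 12.12
tool_pos: [0.6177, 0.0164, 0.0956]
tool_rot: [180.0, 0.0, 79.6]
force: [0.6, 0.2, 0.3]
grip_width: 0.0417
grasp_force: 0.0
```

Emit:
arm_command:
  series: "0 0 0 0 255;0 0 0 0 255;0 0 0 0 255;0 0 0 0 255;0 0 0 0 255;0 0 0 0 255;0 0 0 0 255;0 0 0 0 255;0 0 0 0 255;0 0 0 0 255;0 0 0 0 255"

```text
time_s: 13.03
tool_pos: [0.6176, 0.0164, 0.0955]
tool_rot: [-180.0, 0.0, 79.6]
force: [-1.7, 0.4, 1.1]
grip_width: 0.0116
grasp_force: 30.0
```

Emit:
arm_command:
  series: "0 0 -1 0 255;0 0 -2 0 255;0 0 -3 0 255;0 0 -4 0 255;0 0 -4 0 255;0 0 -4 0 255;0 0 -4 0 255;0 0 -4 0 255;0 0 -4 0 255;0 0 -4 0 255;0 0 -4 0 255;0 0 -4 0 255;0 0 -3 0 255;0 0 -2 0 255;0 0 -1 0 255;0 0 0 0 255;0 0 0 0 255;0 0 0 0 255"

```text
time_s: 14.53
tool_pos: [0.6175, 0.0164, 0.1433]
tool_rot: [-180.0, 0.0, 79.6]
force: [-0.3, 1.1, -3.6]
grip_width: 0.0119
grasp_force: 30.0
```

```bash
python3 - <<'E'
from h import *
o=telemetry.get_obs();S=cam("side");im=cams.read_camera("side");cv2.imwrite("pics/s3.png",cv2.resize(im[130:330,210:410],None,fx=3,fy=3,interpolation=cv2.INTER_CUBIC))
print(o["time_s"],o["tool_pos"],o["tool_rot"],o["force"],o["wrist_torque"])
for b in blobs(im,*RED,amin=10,roi=(210,130,350,330)):
    p,r=cv2.minEnclosingCircle(b);t,d=ray(S,p);print("ball",p,r,cv2.contourArea(b),t+d*((o["tool_pos"][1]-t[1])/d[1]))
E
```

```text
14.5333 [0.6175 0.0164 0.1433] [-179.972     0.0101   79.6314] [-0.2695  1.1215 -3.6442] [ 0.0451 -0.1385 -0.0044]
```

View pics/s3.png

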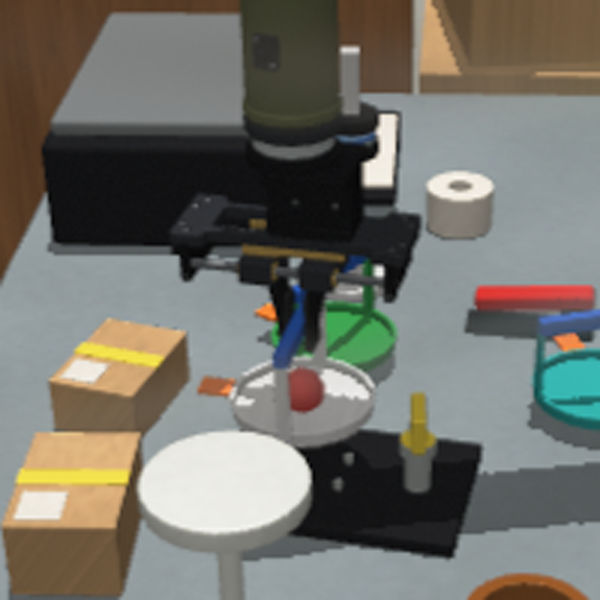

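The dish hangs level, the ball is in the middle at crop (305,390), and it is clear of the cradle. I'll lift the rest of the way, then turn.

Emit:
arm_command:
  series: "0 0 -1 0 255;0 0 -2 0 255;0 0 -3 0 255;0 0 -4 0 255;0 0 -5 0 255;0 0 -5 0 255;0 0 -5 0 255;0 0 -5 0 255;0 0 -5 0 255;0 0 -5 0 255;0 0 -5 0 255;0 0 -5 0 255;0 0 -5 0 255;0 0 -5 0 255;0 0 -5 0 255;0 0 -4 0 255;0 0 -3 0 255;0 0 -1 0 255;0 0 0 0 255"

```text
time_s: 16.17
tool_pos: [0.6178, 0.0164, 0.2168]
tool_rot: [180.0, 0.0, 79.6]
force: [-0.1, -0.5, -2.6]
grip_width: 0.0115
grasp_force: 30.0
```

Emit:
arm_command:
  series: "0 0 0 0.01 255;0 0 0 0.02 255;0 0 0 0.03 255;0 0 0 0.04 255;0 0 0 0.05 255;0 0 0 0.05 255;0 0 0 0.05 255;0 0 0 0.05 255;0 0 0 0.05 255;0 0 0 0.05 255;0 0 0 0.05 255;0 0 0 0.05 255;0 0 0 0.05 255;0 0 0 0.05 255;0 0 0 0.05 255;0 0 0 0.05 255;0 0 0 0.05 255;0 0 0 0.05 255;0 0 0 0.05 255;0 0 0 0.05 255"

```text
time_s: 17.83
tool_pos: [0.6175, 0.0165, 0.2161]
tool_rot: [-180.0, 0.0, 27.9]
force: [0.2, 0.0, -3.4]
grip_width: 0.0116
grasp_force: 30.0
```

Emit:
arm_command:
  series: "0 0 0 0.05 255;0 0 0 0.05 255;0 0 0 0.05 255;0 0 0 0.05 255;0 0 0 0.05 255;0 0 0 0.05 255;0 0 0 0.05 255;0 0 0 0.05 255;0 0 0 0.04 255;0 0 0 0.03 255;0 0 0 0.02 255;0 0 0 0.01 255;0 0 0 0.005 255;0 0 0 0 255;0 0 0 0 255;0 0 0 0 255;0 0 0 0 255;0 0 0 0 255;0 0 0 0 255;0 0 0 0 255"

```text
time_s: 19.5
tool_pos: [0.6177, 0.0164, 0.2165]
tool_rot: [180.0, -0.0, -0.9]
force: [-0.2, -0.6, -2.8]
grip_width: 0.0121
grasp_force: 30.0
```

```bash
python3 - <<'E'
from h import *
o=telemetry.get_obs();S=cam("side");im=cams.read_camera("side");cv2.imwrite("pics/s4.png",cv2.resize(im[110:310,210:410],None,fx=3,fy=3,interpolation=cv2.INTER_CUBIC))
cv2.imwrite("pics/t4.png",cv2.resize(cams.read_camera("top")[180:300,260:480],None,fx=3,fy=3,interpolation=cv2.INTER_CUBIC))
print(o["time_s"],o["tool_pos"],o["tool_rot"],o["force"],o["wrist_torque"],proj(S,o["tool_pos"]+[0,0,-.046]))
E
```

```text
19.5 [0.6177 0.0164 0.2165] [179.9954  -0.0023  -0.8704] [-0.1613 -0.5861 -2.8022] [ 0.0186  0.0602 -0.0406] [308.9234 235.0145]
```

View pics/s4.png

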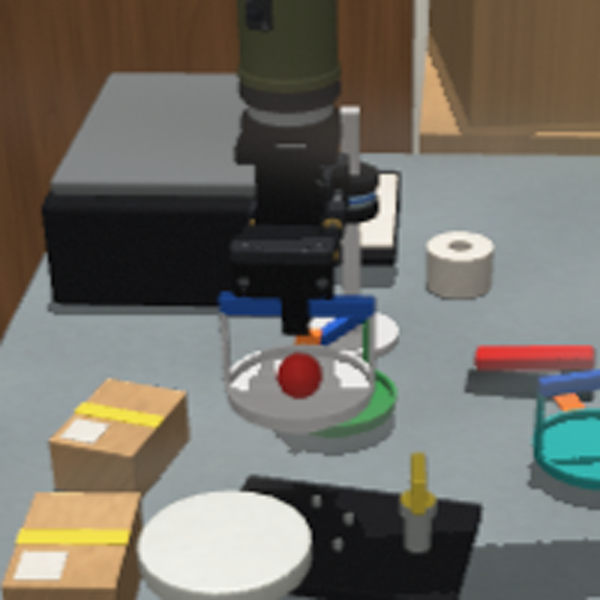

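View pics/t4.png

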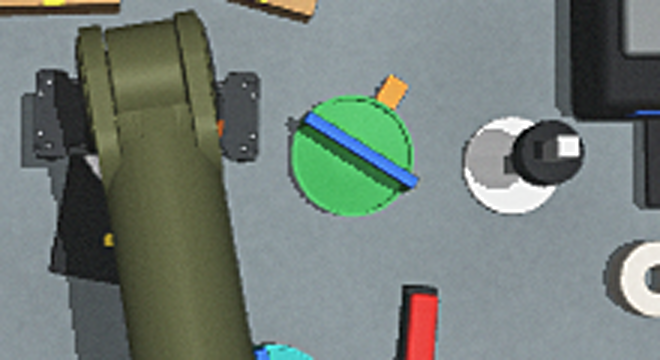

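The ball sits in the middle at full-image pixel (310,235), where (309,235) was predicted. The dish is level and the pointer faces the camera. I'll turn the last 3°, settle and hand in.

Emit:
arm_command:
  series: "0 0 0 0.01 255;0 0 0 0.02 255;0 0 0 0.02 255;0 0 0 0.005 255;0 0 0 0 255;0 0 0 0 255;0 0 0 0 255;0 0 0 0 255;0 0 0 0 255;0 0 0 0 255;0 0 0 0 255;0 0 0 0 255;0 0 0 0 255;0 0 0 0 255;0 0 0 0 255;0 0 0 0 255"

```text
time_s: 20.93
tool_pos: [0.6177, 0.0164, 0.2165]
tool_rot: [180.0, -0.0, -4.0]
force: [0.4, 0.7, -2.6]
grip_width: 0.0117
grasp_force: 30.0
```

```bash
python3 -c "
from cell import telemetry,env
o=telemetry.get_obs();print(o['tool_pos'],o['tool_rot'],o['grasp_force']);print(env.sign_off())"
```

```text
[0.61772527 0.01641817 0.21653898] [ 1.79993231e+02 -3.24147561e-03 -4.02068172e+00] 29.98539598658681
the job is handed in; nothing more can be done
None
```

I handed the job in at about 21 s with the clamp turned clear (about 1.29 rad) and the dish held still and level over its cradle, ball centred at lens height (about 0.171 m) and pointer aimed at the camera; the sign-off gave no verdict.

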